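Clamp a watch case in the bench vice with a T-handle hex key

TASK

Take the blue T-handle hex key from the tool block and put it down the port of the green watch-case vice, where you feel for the hidden hexagon by turning it under light pressure until it drops fully in. Turn the cam gently clockwise to its stop, so that the pins hold the watch, without forcing the key down or round. Then stand the key back in its hole in the block and let go; keep the fingers off the watch and leave the other things on the bench alone.

Things in the scene. Friction and masses are not known exactly. Their poses are not given: they have to be found in the camera images.
- key_handle (a point): Centre of the key's blue handle: a level bar 96 mm long (x), 24 mm thick (y), 26 mm high (z; z points up). Under its middle a steel hexagon shank, 17 mm across flats (19.6 over corners), runs 90 mm down from the handle's underside to the tip; the handle's x is square to one pair of flats. Mass about 0.24 kg. At the start it stands in the tool block, handle up
- key_tip (a point): Centre of the end face of the key's shank, 103 mm below key_handle along the key; same axes. The last 1.6 mm of the shank are turned down to a round pilot 13.4 mm in diameter
- key: The same hex key; its origin is at key_tip, same axes
- hole_a (a point): Centre of the mouth of one of the two round holes in the aluminium tool block (70 x 130 x 45 mm, fixed; top 45 mm above the bench). Holes 22.5 mm in diameter, 37 mm deep, chamfered 2 mm, 68 mm apart along y; z up. The key stands in one of them, tip on the hole's floor 8 mm above the bench; the red stubby screwdriver in the other
- hole_b (a point): Centre of the mouth of the other hole, same size
- stubby: Red stubby screwdriver in the block's other hole: origin on the block's top, red handle 29 mm in diameter at its foot, standing 32 mm above it
- port (a point): Centre of the mouth of the access port in the flat top (56 x 72 mm) of the vice's green cam housing, 60 mm above the bench: a round bore 24 mm in diameter, chamfered 2 mm, through the 18 mm thick cover; z up, x along the vice, away from the watch. The vice is fixed to the bench
- socket (a point): Centre of the cam's top face, 18.5 mm straight below port. The cam has a hexagon socket 17.7 mm across flats, 13.5 mm deep. This entry is the vice's, not the cam's: it does not show how the hexagon stands, which differs every time. The key drops in only within about 4 degrees; until then its corners rest on this face, the pilot 1.6 mm in; fully in, the tip is 13.5 mm below it
- cam (a joint): Turn of the cam in rad, counted from its open stop (0, where it starts), clockwise seen from above, to its clamping stop (1.2, or 69 degrees). It says nothing of where the flats are. It needs about 0.25 N m to turn (at the stop the load climbs steeply), stays where it is left, and is not turned by a key pressed lightly on its face. It moves the jaw 3.5 mm per rad towards the watch
- jaw: The vice's sprung sliding jaw, dark steel with two white nylon pins 26 mm apart
- watch: Steel watch case, 42 mm across, 10.5 mm thick (origin at the centre of its underside), lying back up on the vice's bed 24 mm above the bench, between two fixed pins and the jaw's two pins with 2 to 3 mm to spare in all; 82 mm from the port
- tweezers: Steel tweezers, 125 mm long, lying on the ribbed mat
- oil: Small amber oil bottle with a black cap, 48 mm high
- blower: Brick-red dust blower, 95 mm high, standing on its flat foot
- cushion: Turquoise case cushion, a disc 86 mm across and 16 mm high
- dome: Clear parts dome on a green dish, 90 mm across and 60 mm high
Not all that is in view belongs to the job. Leave any yellow look-alike of the part that bears hole_a alone.

How it is judged:
On the way, in this order (a step that is already met when the one before it is completed fails the run):
1. the key has dropped into the hexagon, its tip within 3 mm of the socket's floor (z of key_tip in the frame of port below -0.029 m and horizontal distance between key_tip and port below 0.003 m), for 0.2 s.
2. with the key still down in the socket the cam is turned clockwise to its stop (at least 1.05 of 1.2 rad) (all of step 1 and value of joint cam above 1.05 rad), for 0.2 s.
At the end, for the whole second after the job is handed in: The cam stands at its stop (over 1.05 of 1.2 rad), the jaw's pins press the watch (over 2 N) and it lies flat; the key stands upright (within 0.12 rad) in its hole of the tool block, tip within 5 mm of the hole's floor, at rest and released (value of joint cam above 1.05 rad and contact force between jaw and watch above 2 N and angle between watch's own z axis and vertical below 0.1 rad and ((horizontal distance between key_tip and hole_a below 0.005 m and z of key_tip in the frame of hole_a below -0.032 m) or (horizontal distance between key_tip and hole_b below 0.005 m and z of key_tip in the frame of hole_b below -0.032 m)) and angle between key_tip's own z axis and vertical below 0.12 rad and linear speed of each of key, watch below 0.02 m/s); the robot touches nothing.
It fails at once if the key is pressed on the cam with more than 90 N while it is not yet fully in the hexagon (contact force between key and cam above 90 N and z of key_tip in the frame of port above -0.029 m).
It fails at once if the key is forced in the hexagon, against the stop, with more than 220 N (about 1.7 N m) (contact force between key and cam above 220 N).
It fails at once if the fingers touch the watch (contact force between the fingers and watch above 0.5 N).
It fails at once if another thing on the bench is shifted by more than 15 mm (distance of any of tweezers, oil, blower, cushion, dome, stubby from where it was at the start of the episode above 0.015 m).
It also fails if it takes over 67 s, if anything falls off the work surface, if the arm or the gripper's body presses on something with over 40 N, if the wrist force passes 120 N, or if a joint passes its speed limit or range.

ROBOT

A 7-joint arm with a two-finger parallel gripper is mounted at the origin on the work surface. World frame = base frame: x ahead of the robot, y to its left, z up, the work surface at z = 0. Lengths are in m, angles in rad, forces in N, time in s.
With the tool pointing down it reaches from about 0.4 to 0.85 m from the base axis. Payload 4.5 kg.
Tool frame: the origin (TCP) lies between the finger pads; the fingertips stand 19 mm ahead of it and the grasp point (between the pads) is the TCP (r.tips_ahead is the distance from the TCP to the fingertips, in m); z points along the fingers, y is the line along which they close (so a half turn about z gives the same grasp; the last joint's range is limited). The gripper opens to 88 mm and grips with 3 to 60 N. Pads are 18 mm wide; open, the fingers measure 123 mm over their backs; the gripper's body (75 mm by 187 mm) begins 45 mm behind the grasp point.
Start: joints at [-1.199, 0.689, -0.195, 1.565, 0.157, 0.902, -0.215], TCP at [0.207, 0.59, 0.258] pointing down, gripper open.
Joint ranges: [-3.01, 3.01], [-0.46, 2.08], [-1.47, 1.51], [0.13, 2.56], [-1, 4.14], [0.04, 2.09], [-2.66, 2.66]. Speed limits (rad/s): [2.57, 2.57, 3.14, 3.14, 3.14, 3.14, 3.14].

INTERFACE

Orientations are given as a unit quaternion [x, y, z, w].
In Python, from plant import r, cams, models gives the robot as it stands. The module is installed in compiled form; this text tells all that it offers.
- The arm moves only by the tool jog_arm, never from a script. Its arguments are lists of equal length, an entry for each row: "turn": the turn, a rotation vector about the tool's x, y, z in rad, a list of three; "translation": the shift along the tool's x, y, z in m, a list of three; "grip": the closure, from 0 (fully open) to 1 (shut). In form: {"turn": [[ax, ay, az], ...], "translation": [[tx, ty, tz], ...], "grip": [grip, ...]}. A call has 1 to 20 rows; each row is the pose to reach, as a shift and turn from the pose commanded when the call began, along the tool's axes at that moment; what a row does not reach only later rows make up. A row lasts 1/8 s, in which the tool goes at most 62.5 mm and 10.7 degrees, less where a joint would pass 70% of its speed; a pose out of reach is approached as far as the arm can. A call with a gripper value outside its range is refused whole. The fingers move at their own pace and stop on an object; "force" is the grip in N (left out, the last holds). Time passes only in rows, so rows that repeat a pose let the fingers close. It gives the time, the measured TCP pose, the force, the opening and the grip force at its end, in the units of the state.
- r.get_state(): the state, without advancing time (a new reading comes with each control period).
- cams.snapshot(name): name is "side" or "top"; returns the picture (384x512x3 uint8, red, green, blue); there is no depth.
- cams.camera_params(name): a dict with "fx", "fy", "cx", "cy" (pixels), "k1" (the pictures are not rectified: a ray, as slopes to the right and down, at radius r is drawn at 1 + k1 r^2 times it, then the intrinsics apply), "eye" and "orientation" of the camera in the world. Camera axes: x right, y up, looking along -z (the intrinsics and any distortion apply to the point x, -y, -z); pixel columns grow to the right and rows downward; lengths in m; the calibration is good to about 2 mm. A picture is of the moment at which its call begins. camera_params takes no time and is no camera call.
- r.finish_job(): hands the job in; it is judged then, once.
Trained networks look in the newest picture that a camera, given by its name, has taken for a name from the list of things; names that differ only in an ending like _2 or _b are one class to them, and where a whole thing is asked for, a point or a joint stands for the part that bears it (a point fixed in the world has none). Each returns a list of dicts, best first, with "p" (0 to 1); they miss things now and then, are a little off and sometimes report something else, mostly with a low value. They report only what shows in the picture. A call takes as long as a camera call. They do not tell look-alikes from the thing itself.
- models.find_in(camera, name): "position" ([x, y, z] in m, in world coordinates, good to about 4 mm: the middle of the surface that is visible of it).
- models.masks_of(camera, name): "pixels" (384x512 bool, what is visible of it).
- models.place_of(camera, name): "position" ([x, y, z] in m, in world coordinates, good to about 4 mm: a listed point, or the origin of a listed thing).
The state is a dict: "clock": time; "q": joint angles; "qd": joint speeds; "joint_torque": joint torques, N m; "tool_pos": TCP position; "eef_rot": TCP orientation; "contact_force": force on the tool from outside, world axes, zero at the start; "moment": the same for the moment, N m; "opening": opening from 0.0 (shut) to 1.0 (fully open); "finger_force": force on a finger pad.
Only numpy, scipy, OpenCV 4.12 (cv2) and the standard library are available. Lean on these libraries where they do the work, as an engineer would, in place of code of your own. Each camera call takes 0.05 s, during which the arm holds its last target. There are 200 camera calls.

## Working session

There is one attempt and no reset: what is moved stays moved. The work goes in short steps, Python scripts to look and compute and a tool call to move; the robot and the scene stay as the last step left them, time stands still between calls to the robot, and variables do not carry over. Pictures are saved under pics/ and viewed, at most 10 in all, crops included, and the job is handed in when it is done.

Besides the shell and the picture viewer there is one more tool, called in YAML: its name, and indented under it one key for each argument. jog_arm: Moves the arm, as the interface text tells. Its arguments: {"type":"object","properties":{"turn":{"type":"array"},"translation":{"type":"array"},"grip":{"type":"array"},"force":{"type":"number"}},"required":["turn","translation","grip"]}

```bash
mkdir -p pics; python3 - <<'E'
from plant import r,cams,models
import cv2,numpy as np
s=r.get_state(); print({k:np.round(v,3).tolist() for k,v in s.items()})
ims=[]
for c in("top","side"):
    im=cams.snapshot(c); cv2.imwrite(f"pics/{c}0.png",im[:,:,::-1])
    p=cams.camera_params(c); print(c,{k:np.round(v,4).tolist() for k,v in p.items()})
    for n in("key_handle","hole_a","port","stubby","watch","socket","jaw","blower","oil","dome","cushion","tweezers"):
        print(n,[(np.round(d["position"],3).tolist(),round(d["p"],2)) for d in models.place_of(c,n)[:3]])
E
```

```text
{'clock': 0.0, 'q': [-1.199, 0.69, -0.195, 1.566, 0.157, 0.902, -0.215], 'qd': [0.0, 0.001, 0.0, 0.001, -0.002, -0.002, -0.0], 'joint_torque': [-0.0, -52.756, -1.266, -15.342, -0.053, 0.006, 0.0], 'tool_pos': [0.207, 0.589, 0.257], 'eef_rot': [0.168, 0.986, -0.001, -0.0], 'contact_force': [0.556, -0.515, 0.419], 'moment': [0.022, -0.029, -0.033], 'finger_force': 0.0, 'opening': 0.995}
top {'fx': 389.4357, 'fy': 389.4357, 'cx': 255.3872, 'cy': 194.8437, 'k1': 0.029, 'eye': [0.4385, 0.0146, 1.5014], 'orientation': [-0.0203, 0.0287, 0.7088, -0.7045]}
key_handle [([0.507, 0.205, 0.11], 0.79), ([0.461, -0.201, 0.037], 0.63)]
hole_a [([0.322, 0.137, 0.042], 0.95), ([0.354, 0.08, 0.046], 0.84), ([0.526, 0.14, 0.046], 0.78)]
port [([0.468, -0.204, 0.06], 0.83)]
stubby [([0.52, 0.143, 0.044], 0.61), ([0.65, 0.035, -0.001], 0.33)]
watch [([0.542, -0.227, 0.021], 0.65), ([0.352, -0.411, 0.001], 0.36)]
socket [([0.463, -0.2, 0.038], 0.58)]
jaw [([0.526, -0.221, 0.002], 0.55), ([0.349, -0.412, -0.001], 0.51)]
blower [([0.48, 0.465, -0.004], 0.84), ([0.348, -0.409, 0.001], 0.16)]
oil [([0.653, 0.0
[... 357 characters left out ...]
[([0.322, 0.136, 0.041], 0.98), ([0.393, 0.281, 0.045], 0.96), ([0.524, 0.14, 0.041], 0.91)]
port [([0.465, -0.197, 0.061], 0.73), ([0.51, 0.203, 0.044], 0.27)]
stubby [([0.653, 0.034, 0.004], 0.66), ([0.528, 0.136, 0.048], 0.65)]
watch [([0.509, 0.206, 0.112], 0.57), ([0.541, -0.227, 0.028], 0.56)]
socket [([0.463, -0.202, 0.042], 0.78), ([0.654, 0.037, 0.001], 0.48), ([0.462, -0.201, 0.059], 0.29)]
jaw [([0.525, -0.218, -0.001], 0.51), ([0.461, -0.197, 0.062], 0.51)]
blower [([0.478, 0.462, -0.003], 0.66)]
oil [([0.654, 0.034, -0.0], 0.67)]
dome [([0.641, -0.453, -0.002], 0.81)]
cushion [([0.347, -0.412, 0.002], 0.7), ([0.513, 0.203, 0.108], 0.41)]
tweezers [([0.696, 0.141, -0.002], 0.66)]
```

```bash
cat > h.py <<'E'
import numpy as np,cv2
from scipy.spatial.transform import Rotation as R
from plant import r,cams,models
def proj(c,P):
    p=cams.camera_params(c); q=(np.atleast_2d(P)-p["eye"])@R.from_quat(p["orientation"]).as_matrix()
    s=np.c_[q[:,0],-q[:,1]]/-q[:,2:]; s=s*(1+p["k1"]*(s**2).sum(1,keepdims=True))
    return s*[p["fx"],p["fy"]]+[p["cx"],p["cy"]]
def unproj(c,px,z):
    p=cams.camera_params(c); d=(np.atleast_2d(px)-[p["cx"],p["cy"]])/[p["fx"],p["fy"]]; s=d.copy()
    for _ in range(20): s=d/(1+p["k1"]*(s**2).sum(1,keepdims=True))
    v=np.c_[s[:,0],-s[:,1],-np.ones(len(s))]@R.from_quat(p["orientation"]).as_matrix().T
    return p["eye"]+v*((z-p["eye"][2])/v[:,2])[:,None]
E
python3 - <<'E'
from h import *
t=cv2.imread("pics/top0.png"); s=cv2.imread("pics/side0.png")
for c,P in(("top",(.509,.204,.111)),("top",(.463,-.2,.06)),("side",(.509,.204,.111)),("side",(.463,-.2,.06))): print(c,proj(c,P).round(1))
a=cv2.resize(t,(800,600),interpolation=cv2.INTER_CUBIC); cv2.imwrite("pics/t1.png",a)
cv2.imwrite("pics/s1.png",cv2.resize(s,(800,600),interpolation=cv2.INTER_CUBIC))
E
```

```text
top [[197.6 202.5]]
top [[308.8 214.9]]
side [[219.1 163.8]]
side [[269.  257.2]]
```

View pics/t1.png

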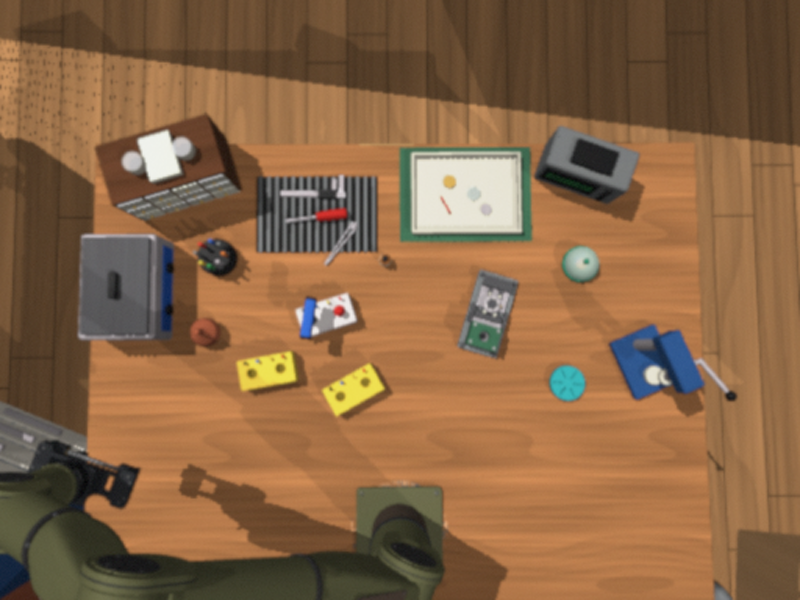

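View pics/s1.png

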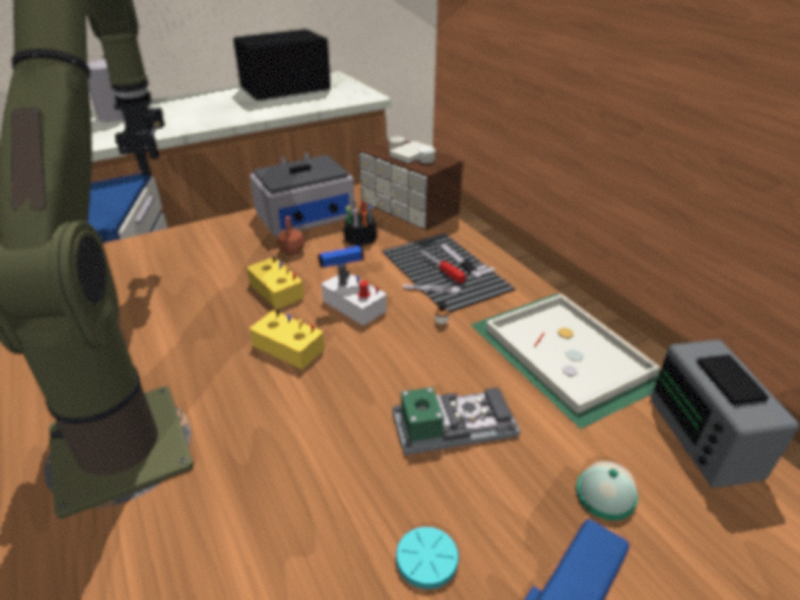

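```bash
cat > m.py <<'E'
from h import *
from scipy.optimize import minimize
def box(x,y,yaw,c,hx,hy,z0,z1,K=8):
    P=np.array([[a*hx,b*hy] for a in(-1,1) for b in(-1,1)]); co,si=np.cos(yaw),np.sin(yaw)
    P=P@np.array([[co,si],[-si,co]])+[x,y]; P=np.vstack([np.c_[P,np.full(4,z)] for z in(z0,z1)])
    h=cv2.convexHull(((proj(c,P)+.5)*K).astype(np.float32)).round().astype(np.int32)
    m=np.zeros((384*K,512*K),np.uint8); cv2.fillConvexPoly(m,h,255)
    return cv2.resize(m,(512,384),interpolation=cv2.INTER_AREA)/255.
def fit(masks,p0,hx,hy,z0,z1):
    f=lambda p:sum(((box(p[0],p[1],p[2],c,hx,hy,z0,z1)-m)**2).sum() for c,m in masks.items())
    s=np.array([[0,0,0],[.008,0,0],[0,.008,0],[0,0,.25]])+p0
    o=minimize(f,p0,method="Nelder-Mead",options=dict(initial_simplex=s,maxiter=80,xatol=2e-4)); return o.x.round(4),round(o.fun,1)
E
python3 - <<'E'
from m import *
mo=[];M={}
for c in("top","side"):
    im=cv2.imread(f"pics/{c}0.png"); b,g,rr=[im[:,:,i].astype(int) for i in range(3)]
    M[c]=((b>g*1.5)&(b>rr*1.5)&(b>60))
    u,v=proj(c,(.509,.204,.111))[0].astype(int); w=np.zeros_like(M[c]); w[v-22:v+22,u-22:u+22]=1; M[c]=(M[c]&w).astype(float)
    print(c,M[c].sum())
    for P in((.509,.204,.08),(.49,-.21,.05)):
        u,v=proj(c,P)[0].astype(int); mo.append(cv2.resize(im[v-25:v+25,u-33:u+33],(400,300),interpolation=cv2.INTER_CUBIC)); print((u-33,v-25))
cv2.imwrite("pics/mo.png",np.vstack([np.hstack(mo[:2]),np.hstack(mo[2:])]))
for k in(("top",),("side",),("top","side")): print(k,fit({c:M[c] for c in k},np.array([.509,.204,.1]),.048,.012,.098,.124))
for n in("key_handle","port","hole_a"):
  for c in("top","side"):
    print(n,c,[np.round(d["position"],4).tolist() for i in range(4) for d in models.place_of(c,n) if d["p"]>.65])
E
```

```text
top 161.0
(np.int64(165), np.int64(177))
(np.int64(277), np.int64(182))
side 231.0
(np.int64(186), np.int64(146))
(np.int64(246), np.int64(233))
('top',) (array([ 0.5061,  0.207 , -0.1575]), np.float64(41.6))
('side',) (array([0.5115, 0.2079, 0.0075]), np.float64(73.4))
('top', 'side') (array([ 0.5102,  0.2072, -0.0992]), np.float64(123.8))
key_handle top [[0.5075, 0.2054, 0.1101], [0.5075, 0.2054, 0.1101], [0.5075, 0.2054, 0.1101], [0.5075, 0.2054, 0.1101]]
key_handle side [[0.5108, 0.2039, 0.1115], [0.5108, 0.2039, 0.1115], [0.5108, 0.2039, 0.1115], [0.5108, 0.2039, 0.1115]]
port top [[0.4684, -0.2039, 0.0596], [0.4684, -0.2039, 0.0596], [0.4684, -0.2039, 0.0596], [0.4684, -0.2039, 0.0596]]
port side [[0.4646, -0.1966, 0.0608], [0.4646, -0.1966, 0.0608], [0.4646, -0.1966, 0.0608], [0.4646, -0.1966, 0.0608]]
hole_a top [[0.3225, 0.1372, 0.0423], [0.3539, 0.0795, 0.0465], [0.5259, 0.1396, 0.0455], [0.5005, 0.2051, 0.0471], [0.3783, 0.3466, 0.044], [0.3225, 0.1372, 0.0423], [0.3539, 0.0795, 0.0465], [0.5259, 0.1396, 0.0455], [0.5005, 0.2051, 0.0471], [0.3783, 0.3466, 0.044], [0.3225, 
[... 181 characters left out ...]
0.1396, 0.0455], [0.5005, 0.2051, 0.0471], [0.3783, 0.3466, 0.044]]
hole_a side [[0.3222, 0.1355, 0.0411], [0.393, 0.2814, 0.0451], [0.5241, 0.1397, 0.0414], [0.3773, 0.3504, 0.0472], [0.3541, 0.0765, 0.0464], [0.5108, 0.2047, 0.0456], [0.3222, 0.1355, 0.0411], [0.393, 0.2814, 0.0451], [0.5241, 0.1397, 0.0414], [0.3773, 0.3504, 0.0472], [0.3541, 0.0765, 0.0464], [0.5108, 0.2047, 0.0456], [0.3222, 0.1355, 0.0411], [0.393, 0.2814, 0.0451], [0.5241, 0.1397, 0.0414], [0.3773, 0.3504, 0.0472], [0.3541, 0.0765, 0.0464], [0.5108, 0.2047, 0.0456], [0.3222, 0.1355, 0.0411], [0.393, 0.2814, 0.0451], [0.5241, 0.1397, 0.0414], [0.3773, 0.3504, 0.0472], [0.3541, 0.0765, 0.0464], [0.5108, 0.2047, 0.0456]]
```

View pics/mo.png

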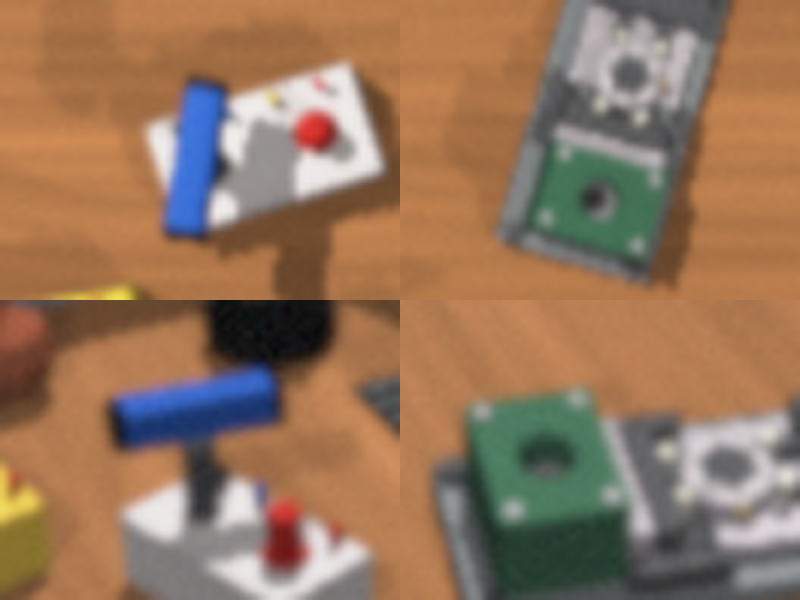

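```bash
python3 - <<'E'
from m import *
s=300/50
def up(c,o,pts,z): return unproj(c,np.array(pts)/[400/66,6]+o-.0,z)
def off(p): return p
a=up("top",(165,177),[(187,235),(209,83),(198,159)],.124); d=a[1]-a[0]; print("handle top",a.round(4)[:,:2],np.arctan2(d[1],d[0]),np.linalg.norm(d))
b=up("top",(165,177),[(147,127),(350,62),(386,170),(208,228)],.045); d=b[1]-b[0]; print("block",b.round(4)[:,:2],np.linalg.norm(d),"-y axis yaw",np.arctan2(d[1],d[0]))
for c,o,pts in(("top",(277,182),[(565,153),(656,180),(638,244),(546,217),(601,200)]),("side",(246,233),[(578,100),(612,195),(513,211),(480,111),(548,155)])):
    q=up(c,o,np.array(pts)-[400,0],.06)[:,:2]; print(c,q[:4].mean(0).round(4),q[4].round(4)); d=q[0]-q[3]; print(np.arctan2(d[1],d[0]),np.linalg.norm(d),np.linalg.norm(q[1]-q[0])); d=q[1]-q[2];print(np.arctan2(d[1],d[0]))
# handle incl. dark caps: free length fit on blue mask
for c in("top","side"):
    im=cv2.imread(f"pics/{c}0.png"); bb,g,rr=[im[:,:,i].astype(int) for i in range(3)]
    m=((bb>g*1.4)&(bb>rr*1.5)&(bb>50)); u,v=proj(c,(.509,.204,.111))[0].astype(int); w=np.zeros_like(m); w[v-22:v+22,u-22:u+22]=1; m=(m&w).astype(np.uint8)
    n,l,st,ce=cv2.connectedComponentsWithStats(m); i=1+st[1:,4].argmax(); m=(l==i).astype(float); print(c,st[i],ce[i].round(2))
    for hx in(.040,.044,.048): print(hx,fit({c:m},np.array([.509,.204,-.03]),hx,.012,.098,.124))
E
```

```text
handle top [[0.46   0.2083]
 [0.5495 0.1958]
 [0.5047 0.2021]] -0.13810256864188955 0.09032867651381853
block [[0.5286 0.2442]
 [0.5686 0.1193]
 [0.5009 0.0971]
 [0.4655 0.2065]] 0.13121625483314617 -y axis yaw -1.2613860880327274
top [ 0.4624 -0.2051] [ 0.4614 -0.205 ]
-0.30082305825457106 0.04122968635302488 0.05791529929363853
-0.2894289027521917
side [ 0.4628 -0.2052] [ 0.4631 -0.2067]
-0.3441176731909873 0.04307345168605201 0.057042547722139916
-0.2876766175221073
top [192 191  10  25 165] [196.76 203.02]
0.04 (array([ 0.5052,  0.2072, -0.1275]), np.float64(31.6))
0.044 (array([ 0.5065,  0.2074, -0.1304]), np.float64(24.8))
0.048 (array([ 0.5052,  0.2076, -0.1238]), np.float64(38.5))
side [205 156  27  14 229] [218.55 163.37]
0.04 (array([ 0.5082,  0.2076, -0.0322]), np.float64(46.3))
0.044 (array([0.5078, 0.2076, 0.0059]), np.float64(44.6))
0.048 (array([0.5058, 0.2074, 0.0886]), np.float64(67.1))
```

jog_arm:
  turn:
    - [0,0,-0.01]
    - [0,0,-0.04]
    - [0,0,-0.07]
    - [0,0,-0.1]
    - [0,0,-0.12]
    - [0,0,-0.15]
    - [0,0,-0.17]
    - [0,0,-0.19]
    - [0,0,-0.208]
    - [0,0,-0.208]
    - [0,0,-0.208]
    - [0,0,-0.208]
    - [0,0,-0.208]
  translation:
    - [-0.02,-0.013,0]
    - [-0.06,-0.038,0]
    - [-0.11,-0.07,0]
    - [-0.16,-0.102,0]
    - [-0.21,-0.134,0]
    - [-0.26,-0.166,0]
    - [-0.31,-0.198,0]
    - [-0.36,-0.23,0]
    - [-0.395,-0.252,0]
    - [-0.41,-0.262,0]
    - [-0.41,-0.262,0]
    - [-0.41,-0.262,0]
    - [-0.41,-0.262,0]
  grip: [0,0,0,0,0,0,0,0,0,0,0,0,0]
  force: 25

```text
clock: 4.12
tool_pos: [0.506, 0.2087, 0.2579]
eef_rot: [0.063, 0.998, 0.0, -0.0]
contact_force: [0.4, -0.5, -1.0]
opening: 0.999
finger_force: 0.0
```

```bash
python3 - <<'E'
from h import *
for i in range(3):
  s=r.get_state(); print(np.round(s["tool_pos"],4),np.round(s["q"],3),R.from_quat(s["eef_rot"]).as_matrix().round(3).tolist())
  cams.snapshot("top")
for c in("top","side"): print([(np.round(d["position"],4).tolist(),round(d["p"],2)) for d in models.place_of(c,"key_handle")])if c=="top" else 0
E
```

```text
[0.506  0.2087 0.2579] [-0.282  0.596 -0.316  1.798  0.247  0.786  0.723] [[-0.992, 0.126, -0.0], [0.126, 0.992, 0.001], [0.001, 0.001, -1.0]]
[0.5062 0.2083 0.2578] [-0.281  0.596 -0.315  1.798  0.247  0.786  0.723] [[-0.992, 0.127, -0.0], [0.127, 0.992, 0.001], [0.0, 0.001, -1.0]]
[0.5064 0.208  0.2578] [-0.281  0.596 -0.315  1.798  0.247  0.786  0.723] [[-0.992, 0.127, -0.0], [0.127, 0.992, 0.001], [0.0, 0.0, -1.0]]
[]
```

jog_arm:
  turn:
    - [0,0,0]
    - [0,0,0]
    - [0,0,0]
    - [0,0,0]
    - [0,0,0]
    - [0,0,0]
    - [0,0,0]
  translation:
    - [0,0,0.02]
    - [0,0,0.06]
    - [0,0,0.1]
    - [0,0,0.13]
    - [0,0,0.145]
    - [0,0,0.147]
    - [0,0,0.147]
  grip: [0,0,0,0,0,0,0]

```text
clock: 5.2
tool_pos: [0.5077, 0.207, 0.1116]
eef_rot: [0.065, 0.998, 0.0, 0.001]
contact_force: [0.1, 0.3, 0.5]
opening: 0.999
finger_force: 0.0
```

jog_arm:
  turn:
    - [0,0,0]
    - [0,0,0]
    - [0,0,0]
    - [0,0,0]
    - [0,0,0]
    - [0,0,0]
    - [0,0,0]
    - [0,0,0]
  translation:
    - [0,0,0]
    - [0,0,0]
    - [0,0,0]
    - [0,0,0]
    - [0,0,0]
    - [0,0,0]
    - [0,0,0]
    - [0,0,0]
  grip: [1,1,1,1,1,1,1,1]
  force: 10

```text
clock: 6.2
tool_pos: [0.5071, 0.2066, 0.1107]
eef_rot: [0.065, 0.998, 0.0, -0.0]
contact_force: [-0.1, 0.5, -1.1]
opening: 0.273
finger_force: 9.9
```

jog_arm:
  turn:
    - [0,0,0]
    - [0,0,0]
    - [0,0,0]
    - [0,0,0]
    - [0,0,0]
    - [0,0,0]
    - [0,0,0]
    - [0,0,0]
    - [0,0,0]
    - [0,0,0]
  translation:
    - [0,0,0]
    - [0,0,0]
    - [0,0,-0.005]
    - [0,0,-0.015]
    - [0,0,-0.03]
    - [0,0,-0.05]
    - [0,0,-0.08]
    - [0,0,-0.1]
    - [0,0,-0.11]
    - [0,0,-0.11]
  grip: [1,1,1,1,1,1,1,1,1,1]
  force: 50

```text
clock: 7.45
tool_pos: [0.5074, 0.2067, 0.2215]
eef_rot: [0.065, 0.998, 0.0, 0.001]
contact_force: [0.3, 0.2, -2.2]
opening: 0.264
finger_force: 49.9
```

jog_arm:
  turn:
    - [0,0,0]
    - [0,0,0]
    - [0,0,0]
    - [0,0,0]
    - [0,0,0]
    - [0,0,0]
    - [0,0,0]
    - [0,0,0]
    - [0,0,0]
    - [0,0,0]
    - [0,0,0]
    - [0,0,0]
    - [0,0,0]
  translation:
    - [0,-0.015,0]
    - [-0.001,-0.045,0]
    - [-0.002,-0.09,0]
    - [-0.003,-0.14,0]
    - [-0.004,-0.19,0]
    - [-0.005,-0.24,0]
    - [-0.007,-0.29,0]
    - [-0.008,-0.34,0]
    - [-0.009,-0.38,0]
    - [-0.009,-0.402,0]
    - [-0.0095,-0.412,0]
    - [-0.0095,-0.412,0]
    - [-0.0095,-0.412,0]
  grip: [1,1,1,1,1,1,1,1,1,1,1,1,1]

```text
clock: 9.07
tool_pos: [0.4634, -0.2017, 0.2206]
eef_rot: [0.064, 0.998, 0.001, -0.0]
contact_force: [-0.4, 0.6, -2.3]
opening: 0.266
finger_force: 49.9
```

```bash
python3 - <<'E'
from m import *
for c in("top","side"):
    im=cams.snapshot(c)[:,:,::-1]; cv2.imwrite(f"pics/{c}2.png",im)
    for n in("key_handle","key_tip","port"): print(c,n,[(np.round(d["position"],4).tolist(),round(d["p"],2)) for d in models.place_of(c,n)[:2]])
s=r.get_state(); print(np.round(s["tool_pos"],4),np.round(s["q"],3),np.round(s["contact_force"],2),s["opening"])
p=s["tool_pos"]; mo=[]
for c in("top","side"):
    u,v=proj(c,p-[0,0,.07])[0].astype(int); im=cv2.imread(f"pics/{c}2.png"); mo.append(cv2.resize(im[v-37:v+38,u-25:u+25],(400,600),interpolation=cv2.INTER_CUBIC)); print(c,u-25,v-37,proj(c,np.array([p,p-[0,0,.103]])).round(1).tolist())
cv2.imwrite("pics/mo2.png",np.hstack(mo))
E
```

```text
top key_handle [([0.4614, -0.2011, 0.2218], 0.55), ([0.4566, -0.2009, 0.1154], 0.22)]
top key_tip []
top port [([0.4653, -0.204, 0.0598], 0.78)]
side key_handle [([0.5246, -0.2191, -0.005], 0.39)]
side key_tip [([0.4644, -0.2031, 0.1193], 0.87)]
side port [([0.4626, -0.1995, 0.0625], 0.96), ([0.6411, -0.4508, -0.0036], 0.62)]
[ 0.4633 -0.2029  0.2207] [ 0.557  0.608 -0.373  1.955  0.355  0.643  1.399] [-0.21 -0.29 -1.52] 0.26626371029605544
top 288 177 [[317.0, 213.9], [312.0, 214.5]]
side 245 194 [[271.4, 208.6], [270.3, 241.4]]
```

View pics/mo2.png

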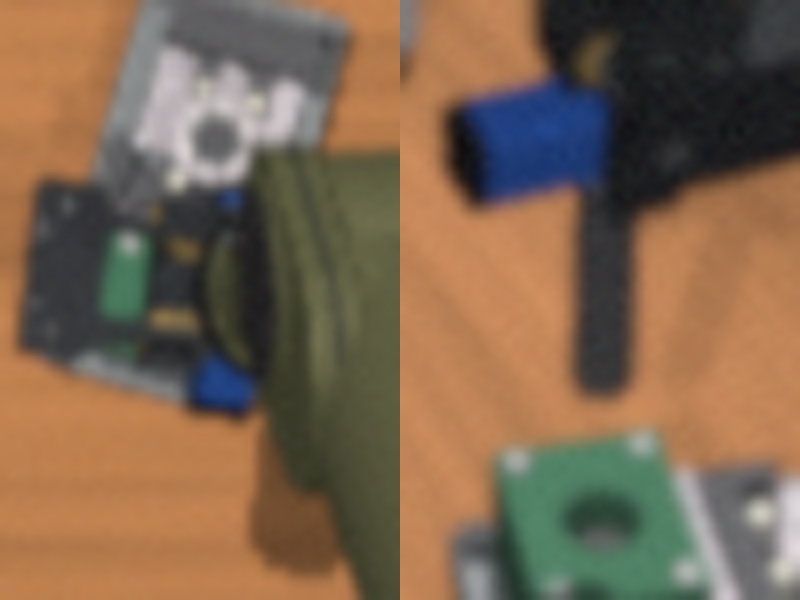

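```bash
python3 - <<'E'
from h import *
print(unproj("side",[(269.5,258.25),(269.5,257.75)],.06).round(4), unproj("side",[(270,241.9)],.118).round(4),proj("side",(.4633,-.2025,.06)))
t=unproj("top",[(601-400)/6.06-.42+277, 201/6-.42+182],.06); print(t.round(4))
E
```

```text
[[ 0.4621 -0.2038  0.06  ]
 [ 0.463  -0.2023  0.06  ]] [[ 0.4615 -0.2044  0.118 ]] [[269.64006225 257.76872574]]
[[ 0.4624 -0.2034  0.06  ]]
```

jog_arm:
  turn:
    - [0,0,0]
    - [0,0,0]
    - [0,0,0]
    - [0,0,0]
    - [0,0,0]
    - [0,0,0]
    - [0,0,0]
    - [0,0,0]
  translation:
    - [0,0,0.015]
    - [0,0,0.04]
    - [0,0,0.052]
    - [0,0,0.056]
    - [0,0,0.059]
    - [0,0,0.062]
    - [0,0,0.064]
    - [0,0,0.064]
  grip: [1,1,1,1,1,1,1,1]

```text
clock: 10.48
tool_pos: [0.4632, -0.2032, 0.1568]
eef_rot: [0.065, 0.998, 0.0, 0.0]
contact_force: [-0.6, 0.2, -2.1]
opening: 0.273
finger_force: 49.9
```

jog_arm:
  turn:
    - [0,0,0]
    - [0,0,0]
    - [0,0,0]
    - [0,0,0]
    - [0,0,0]
  translation:
    - [0,0,0.004]
    - [0,0,0.008]
    - [0,0,0.011]
    - [0,0,0.012]
    - [0,0,0.012]
  grip: [1,1,1,1,1]

```text
clock: 11.1
tool_pos: [0.4632, -0.2031, 0.1446]
eef_rot: [0.065, 0.998, 0.0, -0.0]
contact_force: [-0.1, -0.1, -1.7]
opening: 0.263
finger_force: 49.9
```

jog_arm:
  turn:
    - [0,0,0]
    - [0,0,0]
    - [0,0,0]
  translation:
    - [0.0015,0,0]
    - [0.003,0,0]
    - [0.003,0,0]
  grip: [1,1,1]

```text
clock: 11.48
tool_pos: [0.4611, -0.2028, 0.1449]
eef_rot: [0.065, 0.998, 0.0, 0.001]
contact_force: [1.9, -1.4, -3.4]
opening: 0.268
finger_force: 49.9
```

jog_arm:
  turn:
    - [0,0,0]
    - [0,0,0]
    - [0,0,0]
    - [0,0,0]
  translation:
    - [-0.002,0,0]
    - [-0.004,0,0]
    - [-0.006,0,0]
    - [-0.006,0,0]
  grip: [1,1,1,1]

```text
clock: 11.98
tool_pos: [0.4662, -0.2035, 0.1446]
eef_rot: [0.065, 0.998, 0.0, -0.0]
contact_force: [0.8, 0.4, -1.9]
opening: 0.266
finger_force: 49.9
```

jog_arm:
  turn:
    - [0,0,0]
    - [0,0,0]
    - [0,0,0]
    - [0,0,0]
  translation:
    - [0.0015,0,0]
    - [0.003,0,0]
    - [0.003,0.003,0]
    - [0.003,0.003,0]
  grip: [1,1,1,1]

```text
clock: 12.48
tool_pos: [0.4636, -0.2005, 0.1447]
eef_rot: [0.065, 0.998, -0.0, 0.0]
contact_force: [0.3, -1.7, -2.0]
opening: 0.264
finger_force: 49.9
```

jog_arm:
  turn:
    - [0,0,0]
    - [0,0,0]
    - [0,0,0]
    - [0,0,0]
  translation:
    - [0,-0.002,0]
    - [0,-0.004,0]
    - [0,-0.006,0]
    - [0,-0.006,0]
  grip: [1,1,1,1]

```text
clock: 12.98
tool_pos: [0.463, -0.2054, 0.1447]
eef_rot: [0.065, 0.998, 0.001, 0.0]
contact_force: [-0.1, 1.5, -2.3]
opening: 0.266
finger_force: 49.9
```

jog_arm:
  turn:
    - [0,0,0]
    - [0,0,0]
    - [0,0,0]
    - [0,0,0]
    - [0,0,0]
  translation:
    - [-0.0003,0.0015,0]
    - [-0.0005,0.003,0.001]
    - [-0.0005,0.003,0.003]
    - [-0.0005,0.003,0.005]
    - [-0.0005,0.003,0.005]
  grip: [1,1,1,1,1]

```text
clock: 13.6
tool_pos: [0.4639, -0.2031, 0.1395]
eef_rot: [0.065, 0.998, 0.0, 0.0]
contact_force: [-0.1, 0.0, -2.5]
opening: 0.266
finger_force: 49.9
```

jog_arm:
  turn:
    - [0,0,0]
    - [0,0,0]
    - [0,0,0]
    - [0,0,0]
  translation:
    - [0,0,0.001]
    - [0,0,0.002]
    - [0,0,0.003]
    - [0,0,0.003]
  grip: [1,1,1,1]

```text
clock: 14.1
tool_pos: [0.4638, -0.2031, 0.1366]
eef_rot: [0.065, 0.998, 0.0, 0.0]
contact_force: [0.6, 0.5, -2.1]
opening: 0.263
finger_force: 49.9
```

jog_arm:
  turn:
    - [0,0,0]
    - [0,0,0]
    - [0,0,0]
    - [0,0,0]
    - [0,0,0]
  translation:
    - [0,0,0.001]
    - [0,0,0.002]
    - [0,0,0.003]
    - [0,0,0.004]
    - [0,0,0.004]
  grip: [1,1,1,1,1]

```text
clock: 14.72
tool_pos: [0.4638, -0.2032, 0.1326]
eef_rot: [0.065, 0.998, 0.0, 0.0]
contact_force: [1.3, 0.5, -3.4]
opening: 0.267
finger_force: 49.9
```

jog_arm:
  turn:
    - [0,0,0]
    - [0,0,0]
    - [0,0,0]
    - [0,0,0]
    - [0,0,0]
  translation:
    - [0,0,0.001]
    - [0,0,0.002]
    - [0,0,0.003]
    - [0,0,0.004]
    - [0,0,0.004]
  grip: [1,1,1,1,1]

```text
clock: 15.35
tool_pos: [0.4647, -0.2033, 0.1304]
eef_rot: [0.065, 0.998, -0.001, 0.001]
contact_force: [-0.5, 1.8, 15.8]
opening: 0.264
finger_force: 49.8
```

jog_arm:
  turn:
    - [0,0,0]
    - [0,0,0.05]
    - [0,0,0.1]
    - [0,0,0.15]
    - [0,0,0.2]
    - [0,0,0.25]
    - [0,0,0.25]
  translation:
    - [0,0,-0.0015]
    - [0,0,-0.0015]
    - [0,0,-0.0015]
    - [0,0,-0.0015]
    - [0,0,-0.0015]
    - [0,0,-0.0015]
    - [0,0,-0.0015]
  grip: [1,1,1,1,1,1,1]

```text
clock: 16.23
tool_pos: [0.4642, -0.2034, 0.1306]
eef_rot: [0.19, 0.982, -0.0, 0.001]
contact_force: [0.2, 0.5, 6.5]
opening: 0.267
finger_force: 49.8
```

```bash
python3 - <<'E'
from h import *
s=r.get_state(); print(np.round(s["tool_pos"],4),np.round(s["q"],3),np.round(s["contact_force"],2),np.round(s["moment"],3),R.from_quat(s["eef_rot"]).as_matrix().round(3)[:,0])
E
```

```text
[ 0.4642 -0.2034  0.1306] [ 0.445  0.75  -0.201  2.028  0.361  0.396  1.152] [0.18 0.51 6.47] [ 0.275 -0.214  0.21 ] [-0.928  0.372 -0.001]
```

jog_arm:
  turn:
    - [0,0,0.07]
    - [0,0,0.14]
    - [0,0,0.21]
    - [0,0,0.28]
    - [0,0,0.35]
    - [0,0,0.42]
    - [0,0,0.49]
    - [0,0,0.56]
    - [0,0,0.63]
    - [0,0,0.7]
    - [0,0,0.77]
    - [0,0,0.8]
    - [0,0,0.8]
  translation:
    - [0,0,0]
    - [0,0,0]
    - [0,0,0]
    - [0,0,0]
    - [0,0,0]
    - [0,0,0]
    - [0,0,0]
    - [0,0,0]
    - [0,0,0]
    - [0,0,0]
    - [0,0,0]
    - [0,0,0]
    - [0,0,0]
  grip: [1,1,1,1,1,1,1,1,1,1,1,1,1]

```text
clock: 17.85
tool_pos: [0.4639, -0.204, 0.1306]
eef_rot: [0.557, 0.83, -0.0, 0.001]
contact_force: [0.1, -0.0, 5.4]
opening: 0.265
finger_force: 49.9
```

```bash
cat > st.py <<'E'
from h import *
s=r.get_state(); x=R.from_quat(s["eef_rot"]).as_matrix()[:,0]
print(round(s["clock"],2),np.round(s["tool_pos"],4),"q7",round(s["q"][6],3),np.round(s["contact_force"],2),np.round(s["moment"],3),"xdir",round(float(np.arctan2(x[1],x[0])),3),s["opening"])
E
python3 st.py
```

```text
17.85 [ 0.4639 -0.204   0.1306] q7 0.676 [ 0.05 -0.05  5.4 ] [-0.119 -0.154  0.187] xdir 1.96 0.26529406888167234
```

jog_arm:
  turn:
    - [0,0,0.04]
    - [0,0,0.08]
    - [0,0,0.12]
    - [0,0,0.15]
    - [0,0,0.15]
  translation:
    - [0,0,0]
    - [0,0,0]
    - [0,0,0]
    - [0,0,0]
    - [0,0,0]
  grip: [1,1,1,1,1]

```text
clock: 18.48
tool_pos: [0.4639, -0.2041, 0.1306]
eef_rot: [0.618, 0.786, -0.0, 0.001]
contact_force: [0.8, -0.1, 5.5]
opening: 0.263
finger_force: 49.9
```

```bash
python3 st.py
```

```text
18.48 [ 0.4639 -0.2041  0.1306] q7 0.59 [ 0.78 -0.09  5.5 ] [-0.26  -0.03   0.213] xdir 1.81 0.26302087621668746
```

jog_arm:
  turn:
    - [0,0,0.02]
    - [0,0,0.04]
    - [0,0,0.04]
  translation:
    - [0,0,0]
    - [0,0,0]
    - [0,0,0]
  grip: [1,1,1]

```text
clock: 18.85
tool_pos: [0.4638, -0.2041, 0.1306]
eef_rot: [0.633, 0.774, -0.0, 0.001]
contact_force: [0.4, -1.0, 5.7]
opening: 0.27
finger_force: 49.9
```

```bash
python3 st.py
```

```text
18.85 [ 0.4638 -0.2041  0.1306] q7 0.567 [ 0.44 -1.01  5.71] [-0.257 -0.022  0.426] xdir 1.771 0.2698747634195162
```

jog_arm:
  turn:
    - [0,0,0.01]
    - [0,0,0.02]
    - [0,0,0.02]
    - [0,0,0.02]
  translation:
    - [0,0,0]
    - [0,0,0]
    - [0,0,0]
    - [0,0,0]
  grip: [1,1,1,1]

```text
clock: 19.35
tool_pos: [0.4639, -0.204, 0.1306]
eef_rot: [0.64, 0.768, -0.0, 0.001]
contact_force: [0.2, -0.6, 5.4]
opening: 0.265
finger_force: 50.1
```

```bash
python3 st.py
```

```text
19.35 [ 0.4639 -0.204   0.1306] q7 0.556 [ 0.22 -0.6   5.43] [-0.313 -0.012  0.674] xdir 1.752 0.2649811630671023
```

jog_arm:
  turn:
    - [0,0,-0.03]
    - [0,0,-0.06]
    - [0,0,-0.08]
    - [0,0,-0.08]
  translation:
    - [0,0,0]
    - [0,0,0]
    - [0,0,0]
    - [0,0,-0.0005]
  grip: [1,1,1,1]

```text
clock: 19.85
tool_pos: [0.4636, -0.2039, 0.1307]
eef_rot: [0.61, 0.792, -0.0, 0.0]
contact_force: [1.5, -1.1, -1.2]
opening: 0.261
finger_force: 49.9
```

```bash
python3 st.py
```

```text
19.85 [ 0.4636 -0.2039  0.1307] q7 0.601 [ 1.49 -1.07 -1.2 ] [-0.275 -0.228  0.038] xdir 1.829 0.26069124989745635
```

Torque is released; now I lift the key straight out.

jog_arm:
  turn:
    - [0,0,0]
    - [0,0,0]
    - [0,0,0]
    - [0,0,0]
    - [0,0,0]
    - [0,0,0]
    - [0,0,0]
    - [0,0,0]
    - [0,0,0]
    - [0,0,0]
  translation:
    - [0,0,-0.003]
    - [0,0,-0.008]
    - [0,0,-0.014]
    - [0,0,-0.02]
    - [0,0,-0.03]
    - [0,0,-0.045]
    - [0,0,-0.07]
    - [0,0,-0.085]
    - [0,0,-0.09]
    - [0,0,-0.09]
  grip: [1,1,1,1,1,1,1,1,1,1]

```text
clock: 21.1
tool_pos: [0.4637, -0.2032, 0.2211]
eef_rot: [0.609, 0.793, 0.0, 0.0]
contact_force: [-0.3, 0.2, -1.6]
opening: 0.266
finger_force: 49.9
```

```bash
python3 st.py; python3 - <<'E'
from h import *
im=cams.snapshot("side")[:,:,::-1]; p=r.get_state()["tool_pos"]
u,v=proj("side",p-[0,0,.08])[0].astype(int); cv2.imwrite("pics/s3.png",cv2.resize(im[v-38:v+37,u-50:u+50],(800,600),interpolation=cv2.INTER_CUBIC)); print(u-50,v-38,proj("side",p-[0,0,.1027]))
E
```

```text
21.1 [ 0.4637 -0.2032  0.2211] q7 0.603 [-0.27  0.21 -1.64] [-0.102  0.03  -0.027] xdir 1.832 0.2664044859526397
220 196 [[270.38852147 241.34906833]]
```

View pics/s3.png

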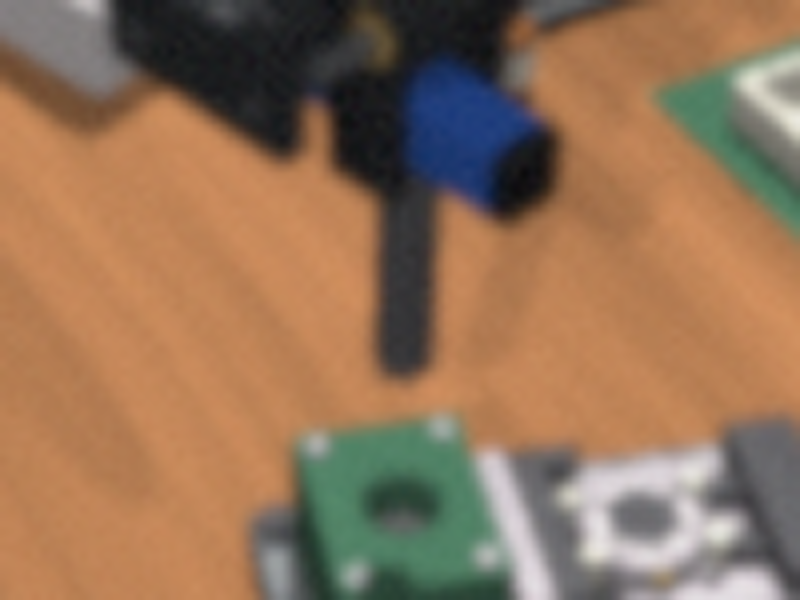

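jog_arm:
  turn:
    - [0,0,-0.05]
    - [0,0,-0.15]
    - [0,0,-0.27]
    - [0,0,-0.4]
    - [0,0,-0.54]
    - [0,0,-0.68]
    - [0,0,-0.82]
    - [0,0,-0.94]
    - [0,0,-1.04]
    - [0,0,-1.12]
    - [0,0,-1.16]
    - [0,0,-1.18]
    - [0,0,-1.18]
    - [0,0,-1.18]
  translation:
    - [0.01,0.004,0]
    - [0.035,0.0135,0]
    - [0.07,0.027,0]
    - [0.11,0.042,0]
    - [0.155,0.0595,0]
    - [0.2,0.077,0]
    - [0.245,0.094,0]
    - [0.285,0.109,0]
    - [0.32,0.123,0]
    - [0.35,0.134,0]
    - [0.37,0.142,0]
    - [0.3845,0.1475,0]
    - [0.3845,0.1475,0]
    - [0.3845,0.1475,0]
  grip: [1,1,1,1,1,1,1,1,1,1,1,1,1,1]

```text
clock: 22.9
tool_pos: [0.507, 0.2047, 0.2205]
eef_rot: [0.066, 0.998, -0.001, -0.0]
contact_force: [-0.5, -1.1, -2.0]
opening: 0.262
finger_force: 49.9
```

```bash
python3 - <<'E'
from h import *
for i in range(4): cams.snapshot("side")
E
python3 st.py
```

```text
23.1 [0.5071 0.2053 0.2208] q7 0.741 [ 0.03  1.5  -2.86] [ 0.002 -0.052 -0.048] xdir 3.01 0.26060491264496066
```

jog_arm:
  turn:
    - [0,0,0]
    - [0,0,0]
    - [0,0,0]
    - [0,0,0]
    - [0,0,0]
    - [0,0,0]
  translation:
    - [0,0,0.015]
    - [0,0,0.035]
    - [0,0,0.055]
    - [0,0,0.065]
    - [0,0,0.068]
    - [0,0,0.068]
  grip: [1,1,1,1,1,1]

```text
clock: 23.85
tool_pos: [0.5072, 0.2065, 0.1528]
eef_rot: [0.065, 0.998, 0.0, 0.0]
contact_force: [0.5, -0.4, -2.7]
opening: 0.266
finger_force: 49.9
```

```bash
python3 st.py
```

```text
23.85 [0.5072 0.2065 0.1528] q7 0.702 [ 0.53 -0.43 -2.66] [-0.021 -0.037  0.023] xdir 3.012 0.26607914846639863
```

Spot on; lowering into the hole.

jog_arm:
  turn:
    - [0,0,0]
    - [0,0,0]
    - [0,0,0]
    - [0,0,0]
    - [0,0,0]
    - [0,0,0]
    - [0,0,0]
    - [0,0,0]
  translation:
    - [0,0,0.005]
    - [0,0,0.01]
    - [0,0,0.016]
    - [0,0,0.024]
    - [0,0,0.032]
    - [0,0,0.038]
    - [0,0,0.041]
    - [0,0,0.041]
  grip: [1,1,1,1,1,1,1,1]

```text
clock: 24.85
tool_pos: [0.5069, 0.2064, 0.1115]
eef_rot: [0.065, 0.998, -0.0, -0.0]
contact_force: [0.6, 0.3, -2.7]
opening: 0.269
finger_force: 49.9
```

jog_arm:
  turn:
    - [0,0,0]
    - [0,0,0]
    - [0,0,0]
    - [0,0,0]
    - [0,0,0]
    - [0,0,0]
    - [0,0,0]
    - [0,0,0]
  translation:
    - [0,0,0.0008]
    - [0,0,0.0008]
    - [0,0,0.0008]
    - [0,0,0.0008]
    - [0,0,0.0008]
    - [0,0,0.0008]
    - [0,0,0.0008]
    - [0,0,0.0008]
  grip: [1,1,0.6,0.5,0.2,0,0,0]
  force: 10

```text
clock: 25.85
tool_pos: [0.507, 0.2064, 0.1109]
eef_rot: [0.065, 0.998, 0.0, -0.0]
contact_force: [-0.6, 0.2, -0.4]
opening: 0.924
finger_force: 0.0
```

jog_arm:
  turn:
    - [0,0,0]
    - [0,0,0]
    - [0,0,0]
    - [0,0,0]
    - [0,0,0]
    - [0,0,0]
    - [0,0,0]
    - [0,0,0]
  translation:
    - [0,0,-0.01]
    - [0,0,-0.03]
    - [0,0,-0.06]
    - [0,0,-0.1]
    - [0,0,-0.14]
    - [0,0,-0.16]
    - [0,0,-0.16]
    - [0,0,-0.16]
  grip: [0,0,0,0,0,0,0,0]

```text
clock: 26.85
tool_pos: [0.5064, 0.206, 0.2703]
eef_rot: [0.065, 0.998, -0.0, -0.001]
contact_force: [0.6, -0.1, -1.0]
opening: 0.999
finger_force: 0.0
```

```bash
python3 st.py; python3 - <<'E'
from h import *
im=cams.snapshot("side")[:,:,::-1]; mo=[]
for n in("key_handle","stubby"): print(n,[(np.round(d["position"],4).tolist(),round(d["p"],2)) for d in models.place_of("side",n)[:2]])
for P in((.509,.204,.08),(.50,-.215,.05)):
    u,v=proj("side",P)[0].astype(int); mo.append(cv2.resize(im[v-30:v+30,u-30:u+30],(400,400),interpolation=cv2.INTER_CUBIC))
cv2.imwrite("pics/end.png",np.hstack(mo))
E
```

```text
26.85 [0.5064 0.206  0.2703] q7 0.766 [ 0.55 -0.13 -1.05] [-0.045  0.021  0.051] xdir 3.012 0.9986498826244722
key_handle [([0.5139, 0.2027, 0.1113], 0.75), ([0.4634, -0.1967, 0.0622], 0.7)]
stubby [([0.5082, 0.2065, 0.0065], 0.7), ([0.5279, 0.1388, 0.0463], 0.37)]
```

View pics/end.png

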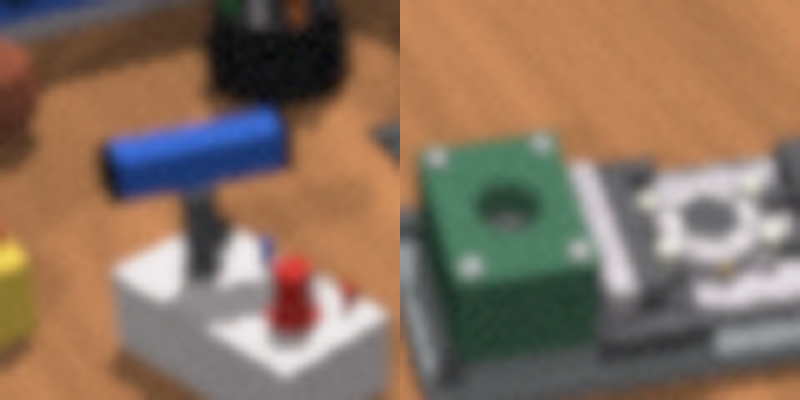

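The left crop shows the key standing upright in its hole, handle around (200,150), with the red stubby untouched at (290,300). The right crop shows the watch lying flat between the pins at (710,215). I'm handing the job in.

```bash
python3 -c "
from plant import r
print(r.finish_job())"
```

```text
the job is handed in; nothing more can be done
None
```

I handed the job in at about 27 s: the key dropped into the hexagon without any hunting, the cam was turned clockwise until the load climbed to about 0.67 N m at its stop, and the key stands released in its hole; the judging gave no result back, and the pins' force on the watch was not measured.

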